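Load the chocolate jug, refit the hob knob and hold it in

TASK

Tip all four chocolate chunks from the scoop through the funnel into the melting jug on the hob, and set the scoop back down upright on the worktop. Then fit the loose control knob onto the hob's D-shaped shaft, turned so that its keyed flat meets the shaft's flat, push it fully home and press it right in against its spring to switch the hob on; finish while still holding it pressed in. Leave the jug standing where it is and do not disturb the other things.

Things in the scene. Friction and masses are not known exactly. Their poses are not given: they have to be found in the camera images.
- scoop: Steel scoop, open at top and nose, starts level on the worktop; 160 g plus 42 g of chunks, balances near x -20 mm. Origin: centre of its floor's underside; x points out of the nose, z up. Floor 90 x 61 mm, 2.5 mm thick; side walls 34 mm high from the back wall (x -45) to x -10, falling to 12 mm at the nose. Black handle behind the back wall, x -45 to -156 mm.
- scoop_grip (a point): A point in the middle of the scoop's handle, 78 mm behind its origin and 29 mm above its underside; axes as the scoop's. The handle is straight along x, flat-sided, 14 mm wide (y) and 18 mm tall (z). With the chunks in, the scoop weighs on this grip with about 0.1 N m, nose down.
- scoop_lip (a point): Middle of the front edge of the scoop's floor (upper face, x +45 mm, z +2.5 mm), over which the chunks slide. They lie loose and stay put while the scoop is level and moved smoothly; they begin to slide when the nose dips 30 to 37 degrees, and at 55 to 65 degrees all of them slide out.
- chunk0: Chocolate chunk, one of four alike: block 22 x 20 x 18 mm, 10 g; origin at the centre of its underside, lying in the scoop at the start
- chunk1: Chocolate chunk, one of four alike: block 22 x 20 x 18 mm, 10 g; origin at the centre of its underside, lying in the scoop at the start
- chunk2: Chocolate chunk, one of four alike: block 22 x 20 x 18 mm, 10 g; origin at the centre of its underside, lying in the scoop at the start
- chunk3: Chocolate chunk, one of four alike: block 22 x 20 x 18 mm, 10 g; origin at the centre of its underside, lying in the scoop at the start
- jug: Narrow steel jug with a wide aluminium funnel clipped on (one piece, 0.6 kg), standing loose on the hob. Origin: centre of its underside, z up. Jug 84 mm across, 95 mm high, neck 66 mm across, inner floor 4 mm up. A loop handle reaches 78 mm out along its +x, 14 to 70 mm up.
- funnel_rim (a point): Centre of the funnel's mouth at the height of its rim, 140 mm above the jug's underside (185 mm above the worktop). The rim is 130 mm across, the cone narrows to a spout 54 mm wide inside.
- hob: Portable hob fixed on the worktop, 260 (x) x 350 (y) mm, top 45 mm high. Origin: centre of its underside; its front faces -x. The jug stands near (0, +75) mm; the control shaft, knob missing, stands upright at (-55, -125) mm in its frame.
- shaft_tip (a point): Centre of the top end of the D-shaped control shaft; z up along the shaft, x points from the axis squarely out of its flat. 12 mm in diameter, flat 1 mm from the axis, stands 22 mm out of the hob's top (tip 67 mm above the worktop), last 2 mm tapered. It turns only stiffly (0.12 N m, up to 0.8 rad either side of facing the hob's front) and need not be turned.
- plunger (a joint): how far the shaft is pressed down into the hob, m: 0 free, 0.004 fully in (stop). Spring: 2.6 N to start, 7.8 N at the stop; it springs back when let go.
- knob: Black control knob standing loose on the worktop, right side up, die-cast, 140 g. Origin: centre of its underside, z up; x points along its pointer. Round skirt 44 mm across, 21 mm high. The bore in its underside is D-shaped, on the axis, 17 mm deep, 0.9 mm clear of the shaft all round, with its flat on the pointer's side (+x).
- knob_grip (a point): On the knob's axis, 30 mm above its underside, mid-height of the bar grip: the bar runs along the knob's x, 12 mm wide (y), from x -19 to +15 mm and on to the pointer's nose at +24, from 21 to 39 mm up. The knob goes on only with its x along shaft_tip's x (within about 8 degrees); home, its underside is 17 mm below the shaft's tip. No click.
- loaf_mould: bystander, leave alone: green silicone loaf mould, 110 x 230 x 62 mm, open top; origin at the centre of its underside
- glass_bowl: bystander, leave alone: clear glass bowl, 140 mm across, 65 mm high; origin at the centre of its underside
- egg_separator: bystander, leave alone: white plastic egg separator with handle and clip, about 170 mm long, 22 mm high; origin at the centre of its underside
- ramekin: bystander, leave alone: white ceramic ramekin, 84 mm across, 45 mm high; origin at the centre of its underside
- cake_ring: bystander, leave alone: steel cake ring, 90 mm across, 45 mm high; origin at the centre of its underside
- extract_jar: bystander, leave alone: small amber screw-top jar, 52 mm across, 85 mm high; origin at the centre of its underside

How it is judged:
By the outcome, as a careful person would: the job done as asked, in the order asked, and still so for the second after the job is handed in, while the arm keeps its last pose, push and grip.
It also fails if it takes over 72 s, if anything falls off the work surface, if the arm or the gripper's body presses on something with over 40 N, if the wrist force passes 120 N, or if a joint passes its speed limit or range.

ROBOT

A 7-joint arm with a two-finger parallel gripper is mounted at the origin on the work surface. World frame = base frame: x ahead of the robot, y to its left, z up, the work surface at z = 0. Lengths are in mm, angles in degrees, forces in N, time in s.
With the tool pointing down it reaches from about 400 to 850 mm from the base axis. Payload 10.4 kg.
Tool frame: the origin (TCP) lies on the centre line of the jaws, within the pads' length; the fingertips stand 14 mm ahead of it and the grasp point (between the pads) lies 5 mm behind it; z points along the fingers, y is the direction in which the jaws open and shut (so a half turn about z gives the same grasp; the last joint's range is limited). The gripper opens to 85 mm and grips with 20 to 120 N. Pads are 22 mm wide; open, the fingers measure 114 mm over their backs; the gripper's body (76 mm by 85 mm) begins 54 mm behind the grasp point. The pads swing forward as they close: fully open they stand 13 mm farther back than shut.
Start: joints at [-69.878, 19.034, -3.707, 83.658, 1.238, 77.344, -5.071], TCP at [228.211, 581.867, 245.338] pointing down, gripper open.
Joint ranges: [-148.97, 148.97], [-28.65, 121.19], [-84.17, 76.75], [9.2, 138.47], [-72.65, 252.65], [3.7, 117.97], [-149.18, 149.18]. Speed limits (degrees/s): [127.2, 127.2, 159.86, 159.86, 180, 180, 180].

INTERFACE

Orientations are given as a 3x3 rotation matrix whose columns are the frame's x, y, z axes.
In Python, from rig import robot gives the robot as it stands. The module is installed in compiled form; this text tells all that it offers.
- The arm moves only by the tool play_rows, never from a script. Its argument "deltas" is one flat list of numbers, 6 for each row, row after row: the shift along the world's x, y, z scaled (see below), then the turn, a rotation vector about the world's x, y, z scaled (see below). A call has 1 to 20 rows; each row is the pose to reach, as a shift and turn from the pose commanded when the call began, turning the shorter way round; what a row does not reach only later rows make up. The controller multiplies each number of a shift by 0.25 m and each number of a turn by 180 degrees. A row lasts 1/10 s, in which the tool goes at most 50 mm and 8.59 degrees, less where a joint would pass 70% of its speed; a pose out of reach is approached as far as the arm can. A call with a number of a shift or a turn outside -1 to 1 is refused whole. A call with a gripper value outside its range is refused whole. "jaw" is the finger opening in mm, from 0 to 85.4, set as the call begins (left out, the last holds). The fingers move at their own pace and stop on an object; "newtons" is the grip in N (left out, the last holds). Time passes only in rows, so rows that repeat a pose let the fingers close. It gives the time, the measured TCP pose, the force and the opening at its end, in the units of the state.
- robot.sense(): the state, without advancing time (a new reading comes with each control period).
- robot.grab_frame(name): name is "scene" or "top" or "wrist"; returns a dict with "color" (400x640x3 uint8, red, green, blue), "depth" (400x640 float32, mm along the optical axis (not along the pixel's ray), 0 where there is no reading), "mtx" (3x3 intrinsics, pixels), "pose" (4x4, takes a point from camera to world coordinates); the wrist camera has in their place "tool_from_camera" (4x4, takes a point from camera to tool coordinates, whose origin is the TCP and whose axes are the flange's). Camera axes: x right, y down, z forward; pixel columns grow to the right and rows downward; lengths in mm; the calibration is good to about 2 mm. The wrist camera is an equidistant fisheye: a pixel r from the principal point sees the ray r / f radians off the axis. A picture is of the moment at which its call begins: read the wrist's pose just before it.
- robot.sign_off(): hands the job in, once; it reports no verdict.
Trained networks look in a picture, given as the dict that the camera call returned (one of the last four; its "shot" number tells which), for a name from the list of things; names that differ only in an ending like _2 or _b are one class to them, and where a whole thing is asked for, a point or a joint stands for the part that bears it (a point fixed in the world has none). Each returns a list of dicts, best first, with "p" (0 to 1); they miss things now and then, are a little off and sometimes report something else, mostly with a low value. They report only what shows in the picture. A call takes as long as a camera call.
- robot.outline_of(picture, thing): "pixels" (400x640 bool, what is visible of it).
- robot.landmark_of(picture, thing): "at" ([x, y, z] in mm, in world coordinates, good to about 4 mm: a listed point, or the origin of a listed thing).
The state is a dict: "time_s": time; "q": joint angles; "joint_velocities": joint speeds; "joint_torque": joint torques, N m; "eef_pos": TCP position; "tcp_rot": TCP orientation; "force": force on the tool from outside, world axes, zero at the start; "moment": the same for the moment, N m; "grip_width": finger opening in mm.
Only numpy, scipy, OpenCV 4.12 (cv2) and the standard library are available. Lean on these libraries where they do the work, as an engineer would, in place of code of your own. Each camera call takes 0.05 s, during which the arm holds its last target. There are 200 camera calls.

## Working session

There is one attempt and no reset: what is moved stays moved. The work goes in short steps, Python scripts to look and compute and a tool call to move; the robot and the scene stay as the last step left them, time stands still between calls to the robot, and variables do not carry over. Pictures are saved under pics/ and viewed, about 8 in all and at most 12, crops included, and the job is handed in when it is done.

Besides the shell and the picture viewer there is one more tool, called after ">>>" in YAML: its name, and indented under it one key for each argument. play_rows: Moves the arm, as the interface text tells. Shifts and turns lie within -1 to 1; 1 stands for 0.25 m of shift or 180 degrees of turn. Its arguments: {"type":"object","properties":{"deltas":{"type":"array"},"jaw":{"type":"number"},"newtons":{"type":"number"}},"required":["deltas"]}

```bash
ls; mkdir -p pics; cat > h.py <<'E'
from rig import robot
import numpy as np, cv2
np.set_printoptions(precision=2,suppress=True)
def save(f,n,crop=None,scale=1):
    c=f['color'][:,:,::-1]
    if crop: c=c[crop[1]:crop[3],crop[0]:crop[2]]
    cv2.imwrite('pics/'+n,cv2.resize(c,None,fx=scale,fy=scale))
def pts(f,mask):
    v,u=np.nonzero(mask&(f['depth']>0)); d=f['depth'][v,u]; K=f['mtx']
    P=np.c_[(u-K[0,2])/K[0,0]*d,(v-K[1,2])/K[1,1]*d,d]
    return P@f['pose'][:3,:3].T+f['pose'][:3,3], np.c_[u,v]
E
python3 - <<'E'
from h import *
s=robot.sense(); print({k:np.array(v) for k,v in s.items()})
fr={}
for n in ('scene','top'):
    f=robot.grab_frame(n); fr[n]=f; save(f,n+'0.png'); print(n,f['pose'],f['mtx'])
    for t in ['scoop','scoop_grip','scoop_lip','chunk0','jug','funnel_rim','hob','shaft_tip','knob','knob_grip','loaf_mould','glass_bowl','egg_separator','ramekin','cake_ring','extract_jar']:
        r=robot.landmark_of(f,t); print(n,t,[(np.round(x['at'],1).tolist(),round(x['p'],2)) for x in r[:4]])
np.save('fr.npy',fr,allow_pickle=True)
E
```

```text
pics
{'time_s': array(0.), 'q': array([-69.88,  19.07,  -3.71,  83.71,   1.24,  77.34,  -5.07]), 'joint_velocities': array([-0.03,  0.06,  0.03, -0.06,  0.1 ,  0.01,  0.  ]), 'joint_torque': array([  0.  , -62.54,   0.05, -39.16,   0.02,   0.01,   0.  ]), 'eef_pos': array([228.07, 581.52, 244.52]), 'tcp_rot': array([[-0.93,  0.37, -0.  ],
       [ 0.37,  0.93, -0.  ],
       [-0.  , -0.  , -1.  ]]), 'force': array([ 0.29, -0.08, -0.01]), 'moment': array([-0.02, -0.02, -0.01]), 'grip_width': array(85.33)}
scene [[  -0.55    0.56   -0.62 1483.01]
 [   0.84    0.36   -0.41  660.91]
 [  -0.01   -0.74   -0.67 1141.85]
 [   0.      0.      0.      1.  ]] [[479.95   0.   318.84]
 [  0.   479.95 204.17]
 [  0.     0.     1.  ]]
scene scoop [([499.8, -288.8, -2.5], 0.74)]
scene scoop_grip [([521.8, -364.4, 30.0], 0.76)]
scene scoop_lip [([479.2, -245.6, 2.1], 0.55)]
scene chunk0 [([490.1, -317.4, -0.1], 0.52), ([485.0, -288.7, 1.2], 0.38), ([366.0, -437.4, 1.7], 0.28)]
scene jug [([615.3, 273.7, 45.5], 0.58)]
scene funnel_rim [([616.0, 272.9, 183.8], 0.74)]
scene hob [([609.7, 190.3, -0.2], 0
[... 864 characters left out ...]
)]
top chunk0 [([495.4, -316.3, 3.6], 0.61), ([517.2, -308.3, 3.3], 0.48), ([486.6, -293.9, 3.6], 0.39)]
top jug [([621.6, 270.7, 42.9], 0.71)]
top funnel_rim [([616.9, 274.2, 190.1], 0.75)]
top hob [([609.4, 188.7, -0.7], 0.67)]
top shaft_tip [([520.4, -308.7, 3.5], 0.34)]
top knob [([532.6, -99.5, -1.0], 0.71)]
top knob_grip [([498.6, -287.2, 2.1], 0.59), ([532.3, -98.2, 28.9], 0.45)]
top loaf_mould [([763.2, -208.8, -0.7], 0.96)]
top glass_bowl [([369.1, -433.2, -4.1], 0.56)]
top egg_separator [([362.4, -213.6, -2.3], 0.85)]
top ramekin []
top cake_ring [([487.5, 523.8, 0.3], 0.61)]
top extract_jar [([595.7, 526.6, -3.0], 0.68), ([619.0, 274.8, 43.2], 0.67), ([526.4, -360.6, 29.3], 0.48)]
```

View pics/scene0.png

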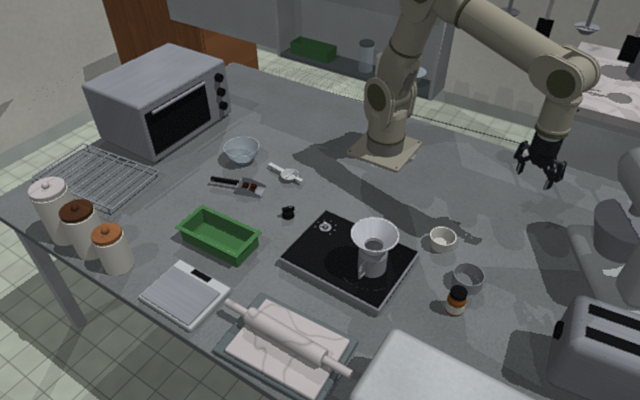

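View pics/top0.png

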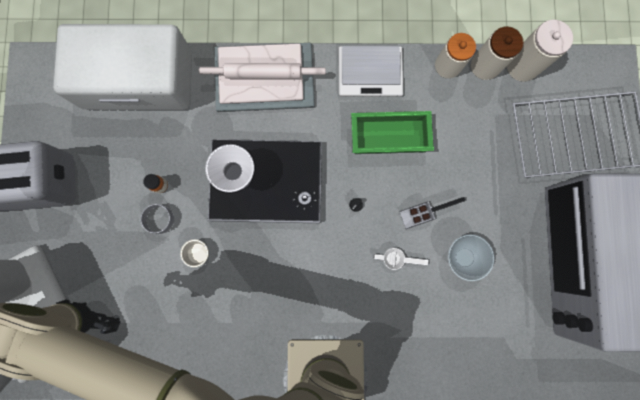

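The views agree with the networks: the scoop is at about (430,212) in the top view with its nose to the left, the knob at (356,204), the shaft at (305,198) on the hob and the funnel at (230,168). Next I'll fit the scoop handle and the hob yaw from depth.

```bash
python3 - <<'E'
from h import *
for n in ('top','scene'):
    f=robot.grab_frame(n)
    o=robot.outline_of(f,'scoop')[0]['pixels']; P,uv=pts(f,o)
    c=f['color'][uv[:,1],uv[:,0]].astype(int)
    h=(c.max(1)<60)&(P[:,2]>25)&(P[:,2]<50)&(P[:,1]<-325)
    H=P[h]; 
    vx,vy,x0,y0=cv2.fitLine(H[:,:2].astype(np.float32),cv2.DIST_HUBER,0,.01,.01).ravel()
    t=(H[:,:2]-[x0,y0])@[vx,vy]
    print(n,len(H),'az',np.degrees(np.arctan2(vy,vx)),'mid',x0,y0,'z',np.median(H[:,2]),'ends',np.array([x0,y0])+t.min()*np.array([vx,vy]),np.array([x0,y0])+t.max()*np.array([vx,vy]))
    o=robot.outline_of(f,'hob')[0]['pixels']; P,uv=pts(f,o); q=P[(abs(P[:,2]-45)<6)]
    print('hob',cv2.minAreaRect(q[:,:2].astype(np.float32)),np.median(q[:,2]))
    o=robot.outline_of(f,'knob')[0]['pixels']; P,uv=pts(f,o); q=P[P[:,2]>30]; print('knob',len(q),q.mean(0) if len(q) else P.mean(0))
    o=robot.outline_of(f,'jug')[0]['pixels']; P,uv=pts(f,o); q=P[P[:,2]>178]; print('rim',len(q),cv2.minEnclosingCircle(q[:,:2].astype(np.float32)),np.percentile(q[:,2],[5,50,95]))
E
```

```text
top 106 az -71.52546 mid 530.3375 -381.53406 z 38.793216601306995 ends [ 513.65 -331.58] [ 547.36 -432.49]
hob ((605.587646484375, 188.75624084472656), (347.7564392089844, 258.9132080078125), 88.84657287597656) 46.038447780085335
knob 51 [532.26 -96.29  39.35]
rim 506 ((616.3652954101562, 272.77734375), 67.19509887695312) [178.9  184.19 189.43]
scene 122 az -70.28222 mid 535.2747 -381.31357 z 36.435516915840594 ends [ 516.15 -327.96] [ 553.3 -431.6]
hob ((609.0502319335938, 189.31353759765625), (348.18719482421875, 259.0811462402344), 89.11915588378906) 45.63835768683293
knob 39 [535.   -95.02  37.65]
rim 388 ((618.2648315429688, 271.4712829589844), 67.65188598632812) [178.76 183.94 188.77]
```

>>> play_rows:
  deltas: [0.8,-0.92,0,0,0,-0.1378,0.8,-0.92,0,0,0,-0.1378,0.8,-0.92,0,0,0,-0.1378,0.8,-0.92,0,0,0,-0.1378,0.8,-0.92,0,0,0,-0.1378,0.8,-0.92,0,0,0,-0.1378,0.8,-0.92,0,0,0,-0.1378,0.8,-0.92,0,0,0,-0.1378]
  jaw: 85

```text
time_s: 3.0
eef_pos: [429.4, 350.5, 245.5]
tcp_rot: [[-0.689, 0.724, 0.0], [0.724, 0.689, 0.0], [-0.0, 0.0, -1.0]]
force: [-0.1, 0.4, -0.4]
grip_width: 85.1
```

>>> play_rows:
  deltas: [0.28,-0.96,0,0,0,-0.1378,0.28,-0.96,0,0,0,-0.1378,0.28,-0.96,0,0,0,-0.1378,0.28,-0.96,0,0,0,-0.1378,0.28,-0.96,0,0,0,-0.1378,0.28,-0.96,0,0,0,-0.1378,0.28,-0.96,0,0,0,-0.1378]

```text
time_s: 3.7
eef_pos: [498.1, 112.6, 245.4]
tcp_rot: [[-0.325, 0.946, 0.0], [0.946, 0.325, 0.001], [0.001, 0.0, -1.0]]
force: [-0.3, 0.3, 0.3]
grip_width: 84.8
```

>>> play_rows:
  deltas: [0.04,-0.92,0,0,0,0,0.04,-0.92,0,0,0,0,0.04,-0.92,0,0,0,0,0.04,-0.92,0,0,0,0,0.04,-0.92,0,0,0,0,0.04,-0.92,0,0,0,0,0.04,-0.92,0,0,0,0]

```text
time_s: 4.4
eef_pos: [508.7, -115.9, 245.1]
tcp_rot: [[-0.327, 0.945, -0.0], [0.945, 0.327, 0.001], [0.001, -0.0, -1.0]]
force: [0.4, 0.4, -0.5]
grip_width: 85.1
```

>>> play_rows:
  deltas: [0.06,-0.972,-0.36,0,0,0,0.06,-0.972,-0.36,0,0,0,0.06,-0.972,-0.36,0,0,0,0.06,-0.972,-0.36,0,0,0,0.06,-0.972,-0.36,0,0,0,0.06,-0.972,-0.36,0,0,0,0.06,-0.972,-0.36,0,0,0,0.06,-0.972,-0.36,0,0,0,0.06,-0.972,-0.36,0,0,0]

```text
time_s: 5.3
eef_pos: [524.9, -358.4, 155.9]
tcp_rot: [[-0.329, 0.944, 0.002], [0.944, 0.329, 0.001], [0.001, 0.002, -1.0]]
force: [1.5, -0.6, -0.4]
grip_width: 84.7
```

```bash
cat >> h.py <<'E'
def wproj(f,s,P):
    """world points -> wrist pixels"""
    T=np.eye(4); T[:3,:3]=np.array(s['tcp_rot']); T[:3,3]=s['eef_pos']
    M=T@f['tool_from_camera']; C=(np.atleast_2d(P)-M[:3,3])@M[:3,:3]
    th=np.arctan2(np.hypot(C[:,0],C[:,1]),C[:,2]); ph=np.arctan2(C[:,1],C[:,0]); K=f['mtx']
    return np.c_[K[0,2]+K[0,0]*th*np.cos(ph),K[1,2]+K[1,1]*th*np.sin(ph)]
def wplane(f,s,uv,z):
    """wrist pixels -> world points on plane z (scalar or array)"""
    T=np.eye(4); T[:3,:3]=np.array(s['tcp_rot']); T[:3,3]=s['eef_pos']
    M=T@f['tool_from_camera']; K=f['mtx']; uv=np.atleast_2d(uv).astype(float)
    a=(uv-[K[0,2],K[1,2]])/[K[0,0],K[1,1]]; th=np.hypot(*a.T)+1e-9
    d=np.c_[a/th[:,None]*np.sin(th)[:,None],np.cos(th)]@M[:3,:3].T
    return M[:3,3]+d*((z-M[2,3])/d[:,2])[:,None]
E
python3 - <<'E'
from h import *
s=robot.sense(); f=robot.grab_frame('wrist'); print(s['eef_pos'],s['tcp_rot'],s['q'],s['time_s'],f['tool_from_camera'],f['mtx'])
save(f,'w1.png')
for t in ['scoop','scoop_grip','scoop_lip']:
    r=robot.landmark_of(f,t); print(t,[(np.round(x['at'],1).tolist(),round(x['p'],2)) for x in r[:3]])
o=robot.outline_of(f,'scoop')[0]['pixels']; v,u=np.nonzero(o); c=f['color'][v,u].astype(int)
P=wplane(f,s,np.c_[u,v],38.0); h=(c.max(1)<70)&(P[:,1]<-335); H=P[h]
r=cv2.minAreaRect(H[:,:2].astype(np.float32)); print(r)
vx,vy,x0,y0=cv2.fitLine(H[:,:2].astype(np.float32),cv2.DIST_HUBER,0,.01,.01).ravel(); print(np.degrees(np.arctan2(vy,vx)),x0,y0)
E
```

```text
[ 524.89 -358.36  155.91] [[-0.33  0.94  0.  ]
 [ 0.94  0.33  0.  ]
 [ 0.    0.   -1.  ]] [  0.88  27.65  39.3   90.19 -18.5   68.75  62.92] 5.3 [[   0.     -0.95   -0.3    76.13]
 [   1.      0.      0.      0.3 ]
 [  -0.     -0.3     0.95 -128.86]
 [   0.      0.      0.      1.  ]] [[309.71   0.   319.07]
 [  0.   309.71 197.62]
 [  0.     0.     1.  ]]
scoop [([504.2, -291.9, -0.8], 0.69)]
scoop_grip [([526.0, -363.2, 27.0], 0.85)]
scoop_lip [([482.0, -247.8, 4.6], 0.65)]
((532.041748046875, -384.15869140625), (12.996346473693848, 107.2032470703125), 18.554931640625)
-70.994675 530.8357 -381.79712
```

>>> play_rows:
  deltas: [0.006,-0.006,-0.15,0,0,0,0.006,-0.006,-0.3,0,0,0,0.006,-0.006,-0.4,0,0,0,0.006,-0.006,-0.48,0,0,0,0.006,-0.006,-0.525,0,0,0,0.006,-0.006,-0.525,0,0,0,0.006,-0.006,-0.525,0,0,0,0.006,-0.006,-0.525,0,0,0]

```text
time_s: 6.35
eef_pos: [525.4, -363.1, 25.5]
tcp_rot: [[-0.325, 0.946, 0.002], [0.946, 0.325, -0.001], [-0.001, 0.001, -1.0]]
force: [0.5, -0.3, -0.1]
grip_width: 84.4
```

```bash
python3 - <<'E'
from h import *
s=robot.sense(); f=robot.grab_frame('wrist'); print(s['eef_pos'],s['q'])
save(f,'w2.png')
for t in ['scoop_grip']:
    r=robot.landmark_of(f,t); print(t,[(np.round(x['at'],1).tolist(),round(x['p'],2)) for x in r[:3]])
E
```

```text
[ 525.42 -363.13   25.49] [  4.39  36.46  35.05  95.09 -24.3   56.12  66.88]
scoop_grip [([525.1, -362.8, 28.2], 0.96)]
```

View pics/w2.png

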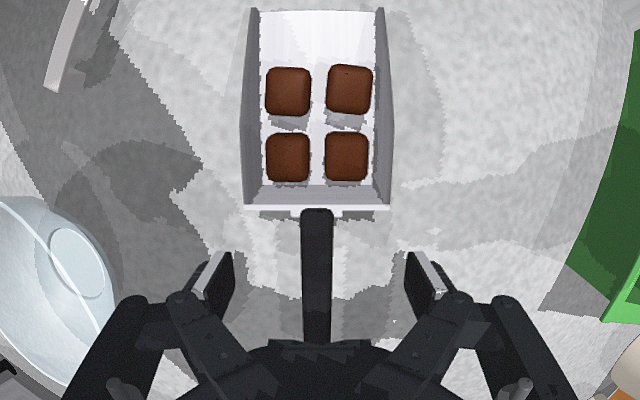

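The wrist view shows the handle centred between the pads (column 317) and all four chunks in the scoop. I'll close the jaws.

>>> play_rows:
  deltas: [0,0,0,0,0,0,0,0,0,0,0,0,0,0,0,0,0,0,0,0,0,0,0,0,0,0,0,0,0,0,0,0,0,0,0,0,0,0,0,0,0,0,0,0,0,0,0,0,0,0,0,0,0,0]
  jaw: 4
  newtons: 80

```text
time_s: 7.35
eef_pos: [524.7, -362.7, 24.2]
tcp_rot: [[-0.325, 0.946, 0.0], [0.946, 0.325, 0.0], [0.0, 0.0, -1.0]]
force: [-1.2, 0.5, 3.6]
grip_width: 12.9
```

>>> play_rows:
  deltas: [0,0,0.012,0,0,0,0,0,0.036,0,0,0,0,0,0.08,0,0,0,0,0,0.14,0,0,0,0,0,0.22,0,0,0,0,0,0.3,0,0,0,0,0,0.38,0,0,0,0,0,0.46,0,0,0,0,0,0.54,0,0,0,0,0,0.62,0,0,0,0,0,0.7,0,0,0,0,0,0.77,0,0,0,0,0,0.82,0,0,0,0,0,0.85,0,0,0,0,0,0.86,0,0,0,0,0,0.86,0,0,0]

```text
time_s: 8.95
eef_pos: [524.6, -362.6, 238.9]
tcp_rot: [[-0.325, 0.946, -0.0], [0.946, 0.325, 0.0], [0.0, -0.0, -1.0]]
force: [-0.5, 0.4, -2.1]
grip_width: 12.5
```

```bash
python3 - <<'E'
from h import *
s=robot.sense(); f=robot.grab_frame('wrist'); print(s['eef_pos'],s['q'],s['force'],s['moment'],s['grip_width'])
for t in ['scoop_grip','scoop_lip','scoop','chunk0']:
    r=robot.landmark_of(f,t); print(t,[(np.round(x['at'],1).tolist(),round(x['p'],2)) for x in r[:4]])
E
```

```text
[ 524.61 -362.57  238.94] [  0.2   24.4   41.21  84.03 -16.18  77.63  61.31] [-0.51  0.37 -2.1 ] [-0.12 -0.04 -0.05] 12.540464040966407
scoop_grip [([525.5, -362.0, 241.8], 0.87)]
scoop_lip [([483.8, -244.4, 221.1], 0.8)]
scoop [([500.5, -290.6, 213.4], 0.89)]
chunk0 [([520.8, -308.5, 218.8], 0.98), ([491.5, -318.9, 217.4], 0.9), ([512.6, -279.4, 219.3], 0.7), ([758.3, -210.6, -3.2], 0.67)]
```

>>> play_rows:
  deltas: [0.0075,0.02,0,0,0,0.0031,0.0226,0.06,0,0,0,0.0093,0.0452,0.12,0,0,0,0.0186,0.0754,0.2,0,0,0,0.031,0.1131,0.3,0,0,0,0.0465,0.1508,0.4,0,0,0,0.062,0.1885,0.5,0,0,0,0.0776,0.2262,0.6,0,0,0,0.0931,0.2639,0.7,0,0,0,0.1086,0.3016,0.8,0,0,0,0.1241,0.3393,0.9,0,0,0,0.1396,0.3695,0.98,0,0,0,0.152]

```text
time_s: 10.4
eef_pos: [618.0, -114.6, 239.0]
tcp_rot: [[-0.727, 0.687, 0.0], [0.687, 0.727, 0.001], [0.0, 0.0, -1.0]]
force: [-0.9, -0.3, -1.5]
grip_width: 12.9
```

>>> play_rows:
  deltas: [0.0377,0.1,0,0,0,0.0155,0.0754,0.2,0,0,0,0.031,0.1131,0.3,0,0,0,0.0465,0.1508,0.4,0,0,0,0.062,0.1885,0.5,0,0,0,0.0776,0.2262,0.6,0,0,0,0.0931,0.2639,0.7,0,0,0,0.1086,0.3016,0.8,0,0,0,0.1241,0.3393,0.9,0,0,0,0.1396,0.377,1.0,0,0,0,0.1551]

```text
time_s: 11.4
eef_pos: [711.8, 134.7, 238.8]
tcp_rot: [[-0.964, 0.267, -0.0], [0.267, 0.964, 0.0], [0.0, 0.0, -1.0]]
force: [-0.1, 0.0, -2.1]
grip_width: 12.8
```

>>> play_rows:
  deltas: [0.0377,0.1,0,0,0,0.0155,0.0754,0.2,0,0,0,0.031,0.1131,0.3,0,0,0,0.0465,0.1508,0.4,0,0,0,0.062,0.1779,0.472,0,0,0,0.0732,0.196,0.52,0,0,0,0.0807,0.2066,0.548,0,0,0,0.085,0.2126,0.564,0,0,0,0.0875,0.2126,0.564,0,0,0,0.0875,0.2126,0.564,0,0,0,0.0875]

```text
time_s: 12.4
eef_pos: [764.6, 272.6, 239.2]
tcp_rot: [[-1.0, 0.001, 0.0], [0.001, 1.0, -0.0], [-0.0, -0.0, -1.0]]
force: [-0.3, -0.2, -1.3]
grip_width: 12.7
```

```bash
python3 - <<'E'
from h import *
s=robot.sense(); f=robot.grab_frame('wrist'); print(s['eef_pos'],s['tcp_rot'],s['q'],s['force'],s['moment'],s['grip_width'],s['time_s'])
save(f,'w3.png')
for t in ['scoop_lip','funnel_rim','chunk0']:
    r=robot.landmark_of(f,t); print(t,[(np.round(x['at'],1).tolist(),round(x['p'],2)) for x in r[:4]])
E
```

```text
[764.6  272.61 239.22] [[-1.  0.  0.]
 [ 0.  1. -0.]
 [-0. -0. -1.]] [-30.23  46.27  17.38  45.67 -12.45  89.41  72.06] [-0.27 -0.22 -1.34] [-0.04 -0.13 -0.04] 12.650636047525877 12.4
scoop_lip [([640.5, 270.4, 221.6], 0.56)]
funnel_rim []
chunk0 [([683.0, 258.9, 216.9], 0.85), ([687.7, 288.1, 218.7], 0.84), ([708.0, 261.9, 216.5], 0.66), ([712.3, 287.1, 219.2], 0.63)]
```

View pics/w3.png

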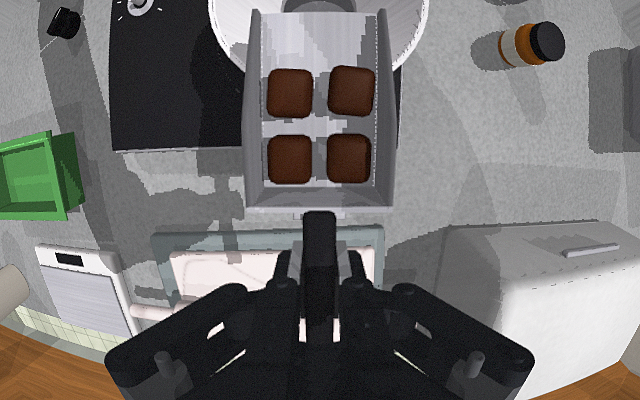

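```bash
python3 - <<'E'
import numpy as np
b=[2,5,9,13,17,21,25,28,30,32,34,36,38,40,42,44,46,49,52,55]
for B in b+[58,61,64]:
    c,s=np.cos(np.radians(B)),np.sin(np.radians(B)); d=min(B/28,1)*14.5
    print(f"{(123*(c-1)-21.5*s)/250:.3f}, 0, {(123*s+21.5*(c-1)-d)/250:.3f}, 0, {-B/180:.4f}, 0,",B)
E
```

```text
-0.003, 0, 0.013, 0, -0.0111, 0, 2
-0.009, 0, 0.032, 0, -0.0278, 0, 5
-0.020, 0, 0.057, 0, -0.0500, 0, 9
-0.032, 0, 0.082, 0, -0.0722, 0, 13
-0.047, 0, 0.105, 0, -0.0944, 0, 17
-0.063, 0, 0.127, 0, -0.1167, 0, 21
-0.082, 0, 0.148, 0, -0.1389, 0, 25
-0.098, 0, 0.163, 0, -0.1556, 0, 28
-0.109, 0, 0.176, 0, -0.1667, 0, 30
-0.120, 0, 0.190, 0, -0.1778, 0, 32
-0.132, 0, 0.202, 0, -0.1889, 0, 34
-0.145, 0, 0.215, 0, -0.2000, 0, 36
-0.157, 0, 0.227, 0, -0.2111, 0, 38
-0.170, 0, 0.238, 0, -0.2222, 0, 40
-0.184, 0, 0.249, 0, -0.2333, 0, 42
-0.198, 0, 0.260, 0, -0.2444, 0, 44
-0.212, 0, 0.270, 0, -0.2556, 0, 46
-0.234, 0, 0.284, 0, -0.2722, 0, 49
-0.257, 0, 0.297, 0, -0.2889, 0, 52
-0.280, 0, 0.308, 0, -0.3056, 0, 55
-0.304, 0, 0.319, 0, -0.3222, 0, 58
-0.329, 0, 0.328, 0, -0.3389, 0, 61
-0.354, 0, 0.336, 0, -0.3556, 0, 64
```

>>> play_rows:
  deltas: [-0.003,0,0.013,0,-0.0111,0,-0.009,0,0.032,0,-0.0278,0,-0.02,0,0.057,0,-0.05,0,-0.032,0,0.082,0,-0.0722,0,-0.047,0,0.105,0,-0.0944,0,-0.063,0,0.127,0,-0.1167,0,-0.082,0,0.148,0,-0.1389,0,-0.098,0,0.163,0,-0.1556,0,-0.109,0,0.176,0,-0.1667,0,-0.115,0,0.183,0,-0.1722,0,-0.12,0,0.19,0,-0.1778,0,-0.126,0,0.196,0,-0.1833,0,-0.132,0,0.202,0,-0.1889,0,-0.138,0,0.209,0,-0.1944,0,-0.145,0,0.215,0,-0.2,0,-0.151,0,0.221,0,-0.2056,0,-0.157,0,0.227,0,-0.2111,0,-0.157,0,0.227,0,-0.2111,0,-0.157,0,0.227,0,-0.2111,0]

```text
time_s: 14.5
eef_pos: [725.1, 273.6, 296.0]
tcp_rot: [[-0.788, -0.0, 0.616], [-0.0, 1.0, 0.0], [-0.616, 0.0, -0.788]]
force: [-0.2, -0.7, -1.0]
grip_width: 12.4
```

```bash
python3 - <<'E'
from h import *
s=robot.sense(); f=robot.grab_frame('wrist'); print(s['eef_pos'],s['q'],s['force'],s['moment'],s['grip_width'],s['time_s'])
save(f,'w4.png')
for t in ['scoop_lip','funnel_rim','chunk0']:
    r=robot.landmark_of(f,t); print(t,[(np.round(x['at'],1).tolist(),round(x['p'],2)) for x in r[:4]])
E
```

```text
[725.12 273.55 295.97] [-54.39  15.86  27.04  92.22  16.82  41.27  50.16] [-0.2  -0.74 -0.98] [ 0.04  0.77 -0.04] 12.395972940413287 14.5
scoop_lip [([643.2, 274.8, 205.5], 0.67)]
funnel_rim []
chunk0 []
```

View pics/w4.png

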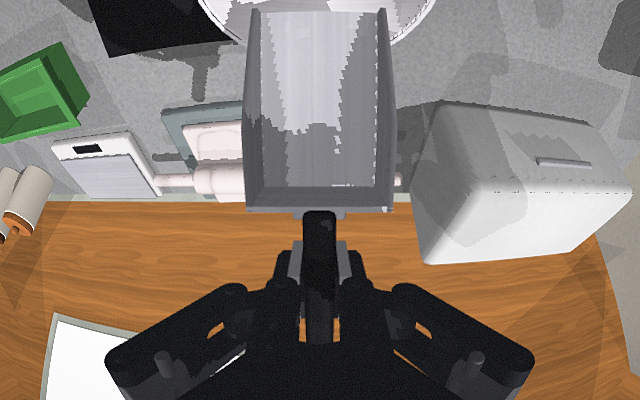

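The scoop is empty. I'll level it and carry it back to where it started, checking the funnel on the way.

>>> play_rows:
  deltas: [0.048,0,-0.051,0,0.0444,0,0.094,0,-0.1,0,0.0833,0,0.112,0,-0.12,0,0.1111,0,0.13,0,-0.155,0,0.15,0,0.148,0,-0.195,0,0.1833,0,0.157,0,-0.227,0,0.2111,0,0.157,0,-0.227,0,0.2111,0]

```text
time_s: 15.4
eef_pos: [765.6, 271.3, 233.1]
tcp_rot: [[-1.0, 0.002, -0.007], [0.002, 1.0, -0.004], [0.007, -0.004, -1.0]]
force: [-0.1, -0.2, -2.7]
grip_width: 12.6
```

>>> play_rows:
  deltas: [-0.0377,-0.1,0,0,0,-0.0155,-0.1131,-0.3,0,0,0,-0.0465,-0.1885,-0.5,0,0,0,-0.0776,-0.2639,-0.7,0,0,0,-0.1086,-0.3393,-0.9,0,0,0,-0.1396,-0.377,-1,0,0,0,-0.1551,-0.377,-1,0,0,0,-0.1551]

```text
time_s: 16.1
eef_pos: [668.7, 15.2, 241.3]
tcp_rot: [[-0.879, 0.477, 0.005], [0.477, 0.879, -0.003], [-0.005, -0.0, -1.0]]
force: [0.4, -1.1, -0.8]
grip_width: 12.9
```

```bash
python3 - <<'E'
from h import *
s=robot.sense(); print(s['eef_pos'],s['tcp_rot'],s['q'],s['time_s'])
for n in ('top','scene'):
    f=robot.grab_frame(n); save(f,n+'5.png')
    for t in ['chunk0','funnel_rim']:
        r=robot.landmark_of(f,t); print(n,t,[(np.round(x['at'],1).tolist(),round(x['p'],2)) for x in r[:6]])
    K=f['mtx']; p=np.linalg.inv(f['pose'])@[617,273,150,1]; u,v=int(K[0,0]*p[0]/p[2]+K[0,2]),int(K[1,1]*p[1]/p[2]+K[1,2]); print(u,v)
    c=f['color'][v-50:v+50,u-65:u+65,::-1]; globals()['c'+n]=cv2.resize(c,(520,400),interpolation=cv2.INTER_CUBIC)
cv2.imwrite('pics/f5.png',cv2.resize(np.hstack([ctop,cscene]),(800,308)))
E
```

```text
[668.72  15.24 241.31] [[-0.88  0.48  0.  ]
 [ 0.48  0.88 -0.  ]
 [-0.01 -0.   -1.  ]] [-24.67  25.94  27.42  78.18 -11.72  78.44  64.16] 16.1
top chunk0 [([616.4, 287.1, 90.5], 0.59), ([596.6, 526.9, -3.1], 0.59)]
top funnel_rim [([620.9, 274.3, 189.0], 0.92)]
231 170
scene chunk0 []
scene funnel_rim [([619.1, 269.0, 182.6], 0.7), ([537.2, -96.6, 28.0], 0.41)]
374 243
```

View pics/f5.png

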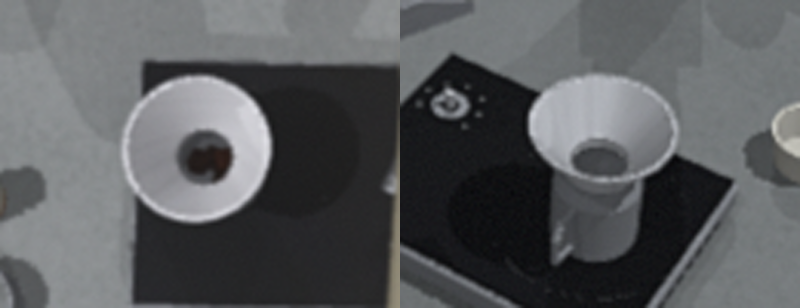

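Two chunks show through the spout with nothing left on the cone, and the jug hasn't moved. I'll carry on to set the scoop down.

>>> play_rows:
  deltas: [-0.0377,-0.1,0,0,0,-0.0155,-0.0942,-0.25,0,0,0,-0.0388,-0.1508,-0.4,0,0,0,-0.062,-0.2262,-0.6,0,0,0,-0.0931,-0.3016,-0.8,0,0,0,-0.1241,-0.377,-1,0,0,0,-0.1551]

```text
time_s: 17.0
eef_pos: [579.4, -217.7, 239.1]
tcp_rot: [[-0.56, 0.828, 0.001], [0.828, 0.56, -0.0], [-0.001, 0.001, -1.0]]
force: [0.8, -1.0, -1.7]
grip_width: 12.8
```

>>> play_rows:
  deltas: [-0.0603,-0.16,0,0,0,-0.0248,-0.1206,-0.32,0,0,0,-0.0496,-0.1735,-0.46,0,0,0,-0.0714,-0.196,-0.52,0,0,0,-0.0807,-0.2051,-0.544,0,0,0,-0.0844,-0.2051,-0.544,0,0,0,-0.0844,-0.2051,-0.544,0,0,0,-0.0844]

```text
time_s: 17.7
eef_pos: [529.7, -351.0, 238.8]
tcp_rot: [[-0.329, 0.944, 0.0], [0.944, 0.329, 0.001], [0.001, 0.0, -1.0]]
force: [0.9, 0.9, -1.6]
grip_width: 12.9
```

>>> play_rows:
  deltas: [0,0,-0.1,0,0,0,0,0,-0.25,0,0,0,0,0,-0.4,0,0,0,0,0,-0.55,0,0,0,0,0,-0.68,0,0,0,0,0,-0.76,0,0,0,0,0,-0.81,0,0,0,0,0,-0.83,0,0,0,0,0,-0.83,0,0,0,0,0,-0.83,0,0,0]

```text
time_s: 18.7
eef_pos: [529.2, -353.1, 32.8]
tcp_rot: [[-0.326, 0.945, 0.002], [0.945, 0.326, -0.001], [-0.001, 0.001, -1.0]]
force: [-0.5, -0.8, -1.5]
grip_width: 12.7
```

```bash
python3 - <<'E'
from h import *
s=robot.sense(); print(s['eef_pos'],s['tcp_rot'],s['force'],s['moment'],s['time_s'])
f=robot.grab_frame('wrist')
for t in ['scoop_grip','scoop_lip','scoop']:
    r=robot.landmark_of(f,t); print(t,[(np.round(x['at'],1).tolist(),round(x['p'],2)) for x in r[:2]])
f=robot.grab_frame('top'); P,uv=pts(f,np.ones((400,640),bool))
d=np.hypot(P[:,0]-617,P[:,1]-273); m=(abs(uv[:,0]-231)<22)&(abs(uv[:,1]-170)<22)&(d<28); print(np.percentile(P[m][:,2],[1,10,25,50,75,90]))
E
```

```text
[ 529.18 -353.14   32.77] [[-0.33  0.95  0.  ]
 [ 0.95  0.33 -0.  ]
 [-0.    0.   -1.  ]] [-0.55 -0.76 -1.46] [-0.07 -0.03 -0.  ] 18.7
scoop_grip [([531.4, -354.1, 36.9], 0.82)]
scoop_lip [([487.8, -237.9, 14.5], 0.72)]
scoop [([506.3, -279.8, 7.4], 0.86)]
[ 46.39  53.89  87.41 106.13 111.21 140.9 ]
```

>>> play_rows:
  deltas: [0,0,-0.01,0,0,0,0,0,-0.02,0,0,0,0,0,-0.028,0,0,0,0,0,-0.032,0,0,0,0,0,-0.032,0,0,0,0,0,-0.032,0,0,0]

```text
time_s: 19.55
eef_pos: [528.3, -353.1, 24.1]
tcp_rot: [[-0.325, 0.946, 0.0], [0.946, 0.325, 0.0], [0.0, 0.0, -1.0]]
force: [-2.1, 1.4, 5.1]
grip_width: 12.7
```

```bash
python3 - <<'E'
from h import *
s=robot.sense(); print(s['eef_pos'],s['force'],s['moment'],s['time_s'])
f=robot.grab_frame('top'); P,uv=pts(f,np.ones((400,640),bool)); Z=P[:,2]
Zi=np.zeros((400,640)); Zi[uv[:,1],uv[:,0]]=Z
print(np.round(Zi[158:182,218:244:1]).astype(int))
print(f['color'][158:182,218:244,0])
E
```

```text
[ 528.3  -353.07   24.05] [-2.07  1.37  5.15] [ 0.44  0.54 -0.01] 19.55
[[172 168 159 166 164 161 160 157 159 151 154 153 154 155 150 152 157 151
  155 160 157 159 160 164 165 164]
 [166 161 165 164 158 159 157 157 155 154 154 153 151 150 152 150 148 150
  150 157 157 153 166 163 157 162]
 [166 166 165 160 157 157 152 156 150 147 147 146 144 150 147 148 149 149
  149 151 153 154 157 155 161 164]
 [164 162 163 162 158 153 150 151 152 147 147 149 142 145 148 144 146 144
  146 147 148 150 155 156 156 157]
 [158 159 155 152 155 155 153 151 149 145 143 142 142 136 135 138 139 138
  146 140 151 149 150 151 157 157]
 [163 159 157 150 152 154 144 141 144 145 141 134  88  80  80  73  74  68
   63 129 145 145 143 151 151 159]
 [162 157 156 151 151 147 142 150 146 134  91  75  76  66  63  61  57  53
   46  45  48 142 146 150 151 156]
 [161 153 154 149 148 145 145 143 138  82  77  74  67  58  54  48  49  49
   50  49  50  54 142 150 153 153]
 [157 154 156 150 145 144 143 138  89  80  74  63  52  48  51  55  52  54
   52  45  48  44  52 148 145 149]
 [156 156 151 149 152 147 141  96  84  77  65  
[... 3505 characters left out ...]
53  58  46
   37  37  38  63 129 189 199 198]
 [158 158 157 157 155 152 137 107  84  71  61  56  50  47  58  71  72  58
   38  34  48  99 162 193 197 196]
 [156 155 154 153 151 152 148 135 104  83  76  75  75  72  75  79  72  53
   39  48  84 139 181 193 195 196]
 [154 154 150 150 149 151 154 149 130 105  92  82  81  78  80  80  74  60
   71 101 137 172 188 191 192 194]
 [153 152 150 151 152 154 155 154 150 143 126 113 111 102 101 106 110 107
  131 163 177 184 186 187 190 192]
 [151 151 151 153 154 155 156 155 155 155 155 156 159 148 146 158 169 167
  172 181 184 184 185 186 188 190]
 [152 152 154 155 157 157 157 157 155 158 161 164 169 166 167 174 178 179
  179 180 181 183 183 184 185 188]]
```

The scoop is down (z 24, with light contact). The depth values in the spout put the chunk tops at 67–112 mm, well below the neck at 140 mm, so all the chunks seen are inside the jug. Next I'll release, rise, and move over the knob.

>>> play_rows:
  deltas: [0,0,0,0,0,0,0,0,0,0,0,0,0,0,0,0,0,0,0,0,0,0,0,0,0,0,0,0,0,0,0,0,0,0,0,0,0,0,0.04,0,0,0,0,0,0.12,0,0,0,0,0,0.28,0,0,0,0,0,0.44,0,0,0,0,0,0.6,0,0,0]
  jaw: 60

```text
time_s: 20.7
eef_pos: [528.0, -353.1, 175.9]
tcp_rot: [[-0.325, 0.946, 0.0], [0.946, 0.325, -0.0], [-0.0, 0.0, -1.0]]
force: [-0.1, -0.0, 1.0]
grip_width: 60.4
```

>>> play_rows:
  deltas: [-0.1,0.76,0,0,0,0,-0.1,0.76,0,0,0,0,-0.1,0.76,0,0,0,0,-0.1,0.76,0,0,0,0,-0.1,0.76,0,0,0,0,-0.1,0.76,0,0,0,0,-0.1,0.76,0,0,0,0]

```text
time_s: 21.4
eef_pos: [503.4, -164.3, 174.2]
tcp_rot: [[-0.324, 0.946, 0.001], [0.946, 0.324, -0.0], [-0.001, 0.001, -1.0]]
force: [0.5, -0.5, 0.4]
grip_width: 59.8
```

```bash
python3 - <<'E'
from h import *
s=robot.sense(); f=robot.grab_frame('wrist'); print(s['eef_pos'],s['tcp_rot'],s['q'],s['time_s'])
save(f,'w6.png')
for t in ['knob','knob_grip','shaft_tip','scoop','chunk0','scoop_grip']:
    r=robot.landmark_of(f,t); print(t,[(np.round(x['at'],1).tolist(),round(x['p'],2)) for x in r[:3]])
E
```

```text
[ 503.36 -164.33  174.17] [[-0.32  0.95  0.  ]
 [ 0.95  0.32 -0.  ]
 [-0.    0.   -1.  ]] [-23.13  11.36  40.8  105.37  -8.07  66.14  39.27] 21.4
knob [([535.7, -100.3, -1.0], 0.65)]
knob_grip [([535.1, -97.3, 29.5], 0.56)]
shaft_tip []
scoop [([505.4, -283.9, -4.1], 0.79)]
chunk0 [([534.6, -96.6, 32.8], 0.39)]
scoop_grip [([530.1, -351.3, 27.5], 0.63)]
```

View pics/w6.png

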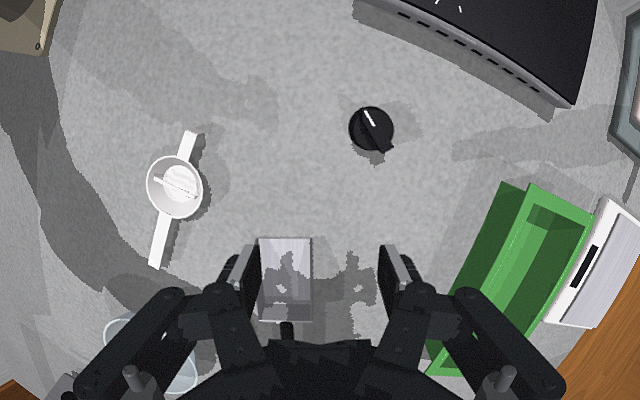

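```bash
python3 - <<'E'
from h import *
s=robot.sense(); f=robot.grab_frame('wrist')
# rectified top-down view, 0.125mm/px at z=37 ; image right=+x, up=+y
n=480; xs=535.3-30+np.arange(n)*60/n; ys=-97.3+30-np.arange(n)*60/n
X,Y=np.meshgrid(xs,ys); uv=wproj(f,s,np.c_[X.ravel(),Y.ravel(),np.full(n*n,38.)]).astype(np.float32).reshape(n,n,2)
c=cv2.remap(f['color'][:,:,::-1],uv[...,0],uv[...,1],cv2.INTER_CUBIC); c=cv2.convertScaleAbs(c,alpha=1.6,beta=20)
cv2.imwrite('pics/k6.png',c); print(wproj(f,s,[[535.3,-97.3,38]]))
E
```

```text
[[378.92 131.6 ]]
```

View pics/k6.png

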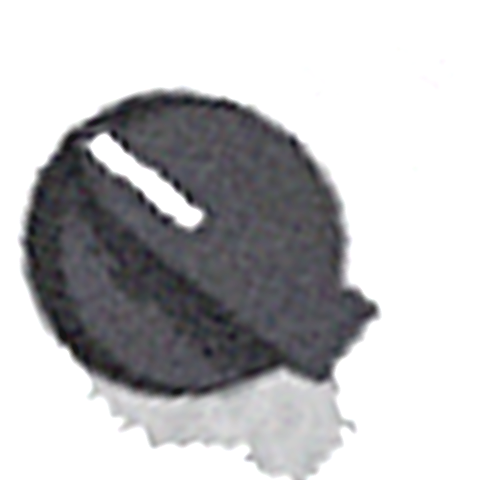

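>>> play_rows:
  deltas: [0.216,-0.024,-0.15,0,0,0,0.216,-0.024,-0.3,0,0,0,0.216,-0.024,-0.42,0,0,0,0.216,-0.024,-0.42,0,0,0,0.216,-0.024,-0.42,0,0,0,0.216,-0.024,-0.42,0,0,0]

```text
time_s: 22.4
eef_pos: [558.4, -169.5, 70.8]
tcp_rot: [[-0.325, 0.946, 0.003], [0.946, 0.325, -0.0], [-0.001, 0.003, -1.0]]
force: [0.6, -0.2, 0.6]
grip_width: 60.0
```

```bash
cat >> h.py <<'E'
def rect(f,s,cx,cy,z,half,n=480):
    xs=cx-half+np.arange(n)*2*half/n; ys=cy+half-np.arange(n)*2*half/n
    X,Y=np.meshgrid(xs,ys); uv=wproj(f,s,np.c_[X.ravel(),Y.ravel(),np.full(n*n,float(z))]).astype(np.float32).reshape(n,n,2)
    return cv2.remap(f['color'][:,:,::-1],uv[...,0],uv[...,1],cv2.INTER_CUBIC)
E
python3 - <<'E'
from h import *
s=robot.sense(); f=robot.grab_frame('wrist'); print(s['eef_pos'],s['time_s'],wproj(f,s,[[534,-97,38]]))
for t in ['knob','knob_grip']:
    r=robot.landmark_of(f,t); print(t,[(np.round(x['at'],1).tolist(),round(x['p'],2)) for x in r[:3]])
a=rect(f,s,534,-97,38,30,400)
g=cv2.LUT(a,np.clip((np.arange(256)/255.)**.5*255,0,255).astype(np.uint8))
b=rect(f,s,534,-97,20,30,400); 
cv2.imwrite('pics/k7.png',np.hstack([g,b]))
o=robot.outline_of(f,'knob')[0]['pixels']; v,u=np.nonzero(o)
P=wplane(f,s,np.c_[u,v],20.)[:,:2].astype(np.float32); print('hull20',P.min(0),P.max(0),cv2.minEnclosingCircle(P))
E
```

```text
[ 558.36 -169.52   70.75] 22.4 [[319.29 102.2 ]]
knob []
knob_grip [([532.1, -95.0, 31.0], 0.55)]
hull20 [ 513.06 -119.15] [554.41 -78.54] ((532.4227905273438, -97.47632598876953), 24.179628372192383)
```

View pics/k7.png

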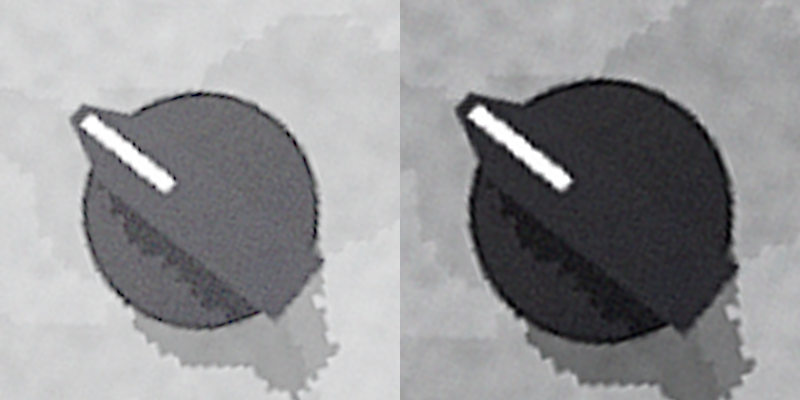

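The close view settles which end is which. The tapered nose with the white line is at the upper left, so the knob's x points at about 142° azimuth, and its axis is near (534,-98.7).

>>> play_rows:
  deltas: [-0.097,0.283,0.12,0,0,0.1833,-0.097,0.283,0.12,0,0,0.1833,-0.097,0.283,0.12,0,0,0.1833,-0.097,0.283,0.12,0,0,0.1833,-0.097,0.283,0.12,0,0,0.1833,-0.097,0.283,0.12,0,0,0.1833,-0.097,0.283,0.12,0,0,0.1833]
  jaw: 45

```text
time_s: 23.3
eef_pos: [533.1, -98.5, 98.7]
tcp_rot: [[-0.786, 0.619, 0.0], [0.619, 0.786, 0.0], [-0.0, 0.0, -1.0]]
force: [0.1, -0.0, -0.0]
grip_width: 44.9
```

```bash
python3 - <<'E'
from h import *
s=robot.sense(); f=robot.grab_frame('wrist'); R=np.array(s['tcp_rot']); print(s['eef_pos'],R,s['q'],s['time_s'],'xaz',np.degrees(np.arctan2(R[1,0],R[0,0])))
a=rect(f,s,534,-97,39,30,600); m=a.min(2)>170
# white line: small bright comp near centre
n,l,st,c=cv2.connectedComponentsWithStats(m.astype(np.uint8))
for i in range(1,n):
    if 300<st[i,4]<9000 and np.hypot(*(c[i]-300))<250:
        y,x=np.nonzero(l==i); r=cv2.minAreaRect(np.c_[x,y].astype(np.float32)); vx,vy,_,_=cv2.fitLine(np.c_[x,y].astype(np.float32),2,0,.01,.01).ravel()
        print(c[i]*.1+[504,0],-67-c[i][1]*.1,r,'az',np.degrees(np.arctan2(-vy,vx)))
cv2.imwrite('pics/k8.png',np.hstack([f['color'][:300,160:480,::-1],cv2.resize(a,(300,300))]))
E
```

```text
[533.14 -98.47  98.73] [[-0.79  0.62  0.  ]
 [ 0.62  0.79  0.  ]
 [-0.    0.   -1.  ]] [-22.09  17.92  32.29 107.4  -11.21  57.8   66.72] 23.3 xaz 141.7759065248404
[523.52  23.28] -90.27878333832784 ((193.54879760742188, 231.93902587890625), (163.82627868652344, 22.957544326782227), 38.65980911254883) az -38.776806
```

View pics/k8.png

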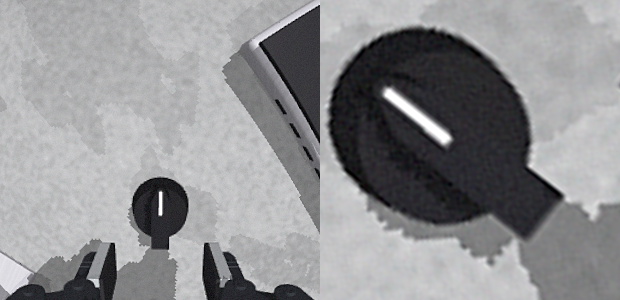

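>>> play_rows:
  deltas: [0,0,-0.1,0,0,0,0,0,-0.18,0,0,0,0,0,-0.23,0,0,0,0,0,-0.245,0,0,0,0,0,-0.245,0,0,0,0,0,-0.245,0,0,0]

```text
time_s: 23.95
eef_pos: [533.6, -98.4, 38.1]
tcp_rot: [[-0.787, 0.616, 0.001], [0.616, 0.787, -0.0], [-0.001, 0.001, -1.0]]
force: [0.0, -0.1, 1.8]
grip_width: 45.1
```

>>> play_rows:
  deltas: [0,0,0,0,0,0,0,0,0,0,0,0,0,0,0,0,0,0,0,0,0,0,0,0,0,0,0,0,0,0,0,0,0,0,0,0,0,0,0,0,0,0]
  jaw: 3
  newtons: 60

```text
time_s: 24.65
eef_pos: [533.6, -98.2, 38.0]
tcp_rot: [[-0.788, 0.616, 0.001], [0.616, 0.788, 0.0], [-0.001, 0.001, -1.0]]
force: [-1.5, 0.9, 6.2]
grip_width: 10.3
```

>>> play_rows:
  deltas: [0,0,0.06,0,0,0,0,0,0.2,0,0,0,0,0,0.36,0,0,0,0.06,0.1,0.44,0,0,0.0333,0.15,0.25,0.44,0,0,0.08,0.24,0.42,0.44,0,0,0.12,0.33,0.58,0.42,0,0,0.16,0.372,0.65,0.36,0,0,0.2,0.372,0.65,0.28,0,0,0.2122,0.372,0.65,0.28,0,0,0.2122,0.372,0.65,0.28,0,0,0.2122,0.372,0.65,0.28,0,0,0.2122,0.372,0.65,0.28,0,0,0.2122]

```text
time_s: 25.95
eef_pos: [626.6, 63.7, 108.8]
tcp_rot: [[-1.0, -0.001, 0.002], [-0.001, 1.0, 0.0], [-0.002, 0.0, -1.0]]
force: [0.2, 0.5, -1.1]
grip_width: 10.7
```

```bash
python3 - <<'E'
from h import *
s=robot.sense(); f=robot.grab_frame('wrist'); R=np.array(s['tcp_rot']); print(s['eef_pos'],s['q'],s['force'],s['grip_width'],s['time_s'],'xaz',np.degrees(np.arctan2(R[1,0],R[0,0])))
for t in ['shaft_tip','knob_grip','knob']:
    r=robot.landmark_of(f,t); print(t,[(np.round(x['at'],1).tolist(),round(x['p'],2)) for x in r[:3]])
np.save('w9.npy',np.array([{k:f[k] for k in ('color','mtx','tool_from_camera')},s],dtype=object),allow_pickle=True)
a=rect(f,s,551,65,67,15,400); b=cv2.resize(f['color'][:400,120:520,::-1],(400,400))
cv2.imwrite('pics/k9.png',np.hstack([a,b]))
E
```

```text
[626.58  63.72 108.75] [-26.8   26.5   21.77  93.   -10.76  62.48  87.95] [ 0.18  0.54 -1.09] 10.67094938367771 25.95 xaz -179.92796203617746
shaft_tip [([553.1, 60.2, 66.6], 0.73)]
knob_grip [([626.8, 63.0, 101.6], 0.93)]
knob [([628.2, 65.7, 69.9], 0.82)]
```

View pics/k9.png

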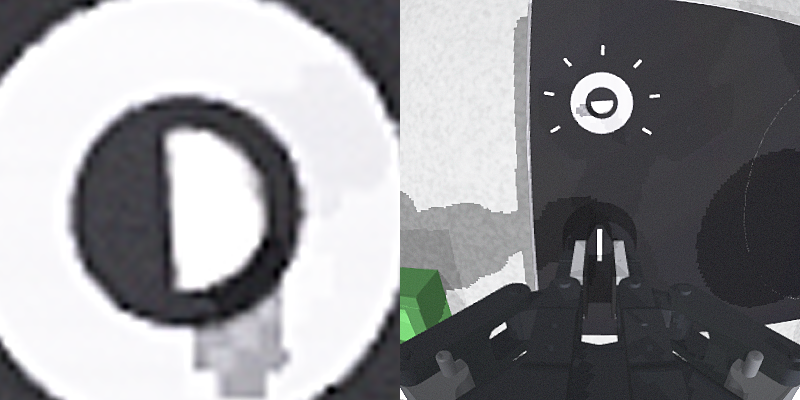

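```bash
python3 - <<'E'
from h import *
from scipy.optimize import least_squares
f,s=np.load('w9.npy',allow_pickle=True)
n=600; h=15; a=rect(f,s,551,65,67,h,n).min(2); cx,cy=550,64.3
m=(a>150).astype(np.uint8); nn,l,st,c=cv2.connectedComponentsWithStats(m)
i=l[int((65+h-64.3)/(2*h)*n),int((552-551+h)/(2*h)*n)]; print(st[i],c[i])
cnt=max(cv2.findContours((l==i).astype(np.uint8),cv2.RETR_EXTERNAL,cv2.CHAIN_APPROX_NONE)[0],key=len)[:,0]
W=np.c_[551-h+cnt[:,0]*2*h/n,65+h-cnt[:,1]*2*h/n]
def res(p):
    d=W-p[:2]; r=np.hypot(*d.T)-p[2]; fl=p[3]-d@[np.cos(p[4]),np.sin(p[4])]
    return np.minimum(abs(r),abs(fl))
q=least_squares(res,[550,64.2,5.5,1,np.pi*1.02],loss='soft_l1',f_scale=.2); print('axis',q.x[:2],'r',q.x[2],'flat',q.x[3],'az',np.degrees(q.x[4]),q.cost)
# dark ring / white disc on collar
for thr,z in ((150,47),):
    b=rect(f,s,551,65,z,25,800).min(2); mm=(b>thr).astype(np.uint8); 
    cs=cv2.findContours(mm,cv2.RETR_EXTERNAL,cv2.CHAIN_APPROX_NONE)[0]; k=max(cs,key=len)[:,0]; P=np.c_[526+k[:,0]/16,90-k[:,1]/16]
    e=cv2.fitEllipse(P.astype(np.float32)); print('disc z',z,e)
# white line on knob, lateral
z=s['eef_pos'][2]-38+39
x,y=s['eef_pos'][:2]; b=rect(f,s,x-12,y,z,15,600).min(2); mm=(b>170).astype(np.uint8); nn,l,st,c=cv2.connectedComponentsWithStats(mm)
for j in range(1,nn):
    if st[j,4]>800: print('line',st[j],'centre',x-12-15+c[j][0]*.05-x,15-c[j][1]*.05, 'ends x',x-27+st[j,0]*.05-x,x-27+(st[j,0]+st[j,2])*.05-x)
E
```

```text
[  248   193   149   242 27623] [316.46 311.76]
axis [549.8   64.28] r 6.010756825372913 flat 0.9714468993546256 az 183.77121060836575 1.5620916325284235
disc z 47 ((549.9679565429688, 64.28199768066406), (37.841766357421875, 37.94443130493164), 18.914306640625)
line [  235    41   365   135 24139] centre -7.052456605493148 9.419795766187498 ends x -15.25 3.0
line [  109   292   327    46 14077] centre -13.5200575406692 -0.7183455281665125 ends x -21.549999999999955 -5.2000000000000455
line [  237   452   346   134 26912] centre -6.485138599881111 -10.682875668846613 ends x -15.149999999999977 2.1499999999999773
```

The D fit is clean: r 6.01, flat 0.97, flat azimuth 183.8°, axis (549.8, 64.3). The line and pads show a camera side bias of about 0.7 mm in y, so I'll correct for that and bring the knob over the shaft.

>>> play_rows:
  deltas: [-0.02,0,0.04,0,0,0.005,-0.12,0.002,0.06,0,0,0.01,-0.22,0.004,0.06,0,0,0.0206,-0.29,0.0052,0.06,0,0,0.0206,-0.3076,0.0052,0.05,0,0,0.0206,-0.3076,0.0052,0.03,0,0,0.0206,-0.3076,0.0052,0.01,0,0,0.0206,-0.3076,0.0052,0.01,0,0,0.0206,-0.3076,0.0052,0.01,0,0,0.0206,-0.3076,0.0052,0.01,0,0,0.0206]

```text
time_s: 27.15
eef_pos: [549.5, 65.4, 109.8]
tcp_rot: [[-0.998, -0.067, -0.0], [-0.067, 0.998, -0.0], [0.0, -0.0, -1.0]]
force: [-0.7, -0.1, -1.3]
grip_width: 10.6
```

```bash
python3 - <<'E'
from h import *
s=robot.sense(); R=np.array(s['tcp_rot']); print(s['eef_pos'],s['q'],s['force'],s['moment'],s['time_s'],'xaz',np.degrees(np.arctan2(R[1,0],R[0,0]))%360,R[:,2])
E
```

```text
[549.55  65.45 109.79] [-29.84  17.28  21.36 104.75  -7.22  59.3   88.2 ] [-0.72 -0.08 -1.26] [-0.01 -0.03 -0.05] 27.15 xaz 183.8627739259016 [-0. -0. -1.]
```

>>> play_rows:
  deltas: [0,-0.0012,-0.008,0,0,0,0,-0.0012,-0.016,0,0,0,0,-0.0012,-0.022,0,0,0,0,-0.0012,-0.028,0,0,0,0,-0.0012,-0.034,0,0,0,0,-0.0012,-0.034,0,0,0]

```text
time_s: 27.75
eef_pos: [549.0, 65.2, 101.1]
tcp_rot: [[-0.998, -0.068, -0.0], [-0.068, 0.998, -0.0], [0.0, -0.0, -1.0]]
force: [0.6, 0.4, -1.0]
grip_width: 10.5
```

It went 4 mm past the tip with no force, so the shaft is in the bore. Going on down.

>>> play_rows:
  deltas: [0.001,0,-0.008,0,0,0,0.001,0,-0.016,0,0,0,0.001,0,-0.024,0,0,0,0.001,0,-0.032,0,0,0,0.001,0,-0.04,0,0,0,0.001,0,-0.046,0,0,0,0.001,0,-0.046,0,0,0]

```text
time_s: 28.45
eef_pos: [549.3, 65.2, 89.6]
tcp_rot: [[-0.998, -0.068, -0.0], [-0.068, 0.998, -0.0], [0.0, -0.0, -1.0]]
force: [-0.5, 0.1, -1.0]
grip_width: 10.4
```

>>> play_rows:
  deltas: [0,0,-0.006,0,0,0,0,0,-0.01,0,0,0,0,0,-0.014,0,0,0,0,0,-0.014,0,0,0,0,0,-0.014,0,0,0]

```text
time_s: 28.95
eef_pos: [549.6, 65.3, 86.6]
tcp_rot: [[-0.998, -0.068, 0.0], [-0.068, 0.998, 0.0], [-0.0, 0.0, -1.0]]
force: [-0.8, 0.2, 3.3]
grip_width: 10.3
```

>>> play_rows:
  deltas: [0,0,-0.004,0,0,0,0,0,-0.008,0,0,0,0,0,-0.008,0,0,0,0,0,-0.008,0,0,0]

```text
time_s: 29.35
eef_pos: [549.6, 65.3, 84.6]
tcp_rot: [[-0.998, -0.068, 0.0], [-0.068, 0.998, 0.0], [-0.0, 0.0, -1.0]]
force: [-0.8, 0.3, 5.1]
grip_width: 10.3
```

The force follows the spring, about 1 N/mm. A little more travel should reach the stop.

>>> play_rows:
  deltas: [0,0,-0.004,0,0,0,0,0,-0.006,0,0,0,0,0,-0.008,0,0,0,0,0,-0.008,0,0,0,0,0,-0.008,0,0,0]

```text
time_s: 29.85
eef_pos: [549.9, 65.3, 83.6]
tcp_rot: [[-0.998, -0.067, 0.001], [-0.067, 0.998, 0.001], [-0.001, 0.001, -1.0]]
force: [-6.0, -1.2, 16.4]
grip_width: 10.4
```

>>> play_rows:
  deltas: [0,0,0,0,0,0,0,0,0,0,0,0,0,0,0,0,0,0]

```text
time_s: 30.15
eef_pos: [549.9, 65.3, 83.6]
tcp_rot: [[-0.998, -0.067, 0.001], [-0.067, 0.998, 0.001], [-0.001, 0.001, -1.0]]
force: [-5.6, -1.3, 15.6]
grip_width: 10.5
```

```bash
python3 - <<'E'
from h import *
s=robot.sense(); print(s['eef_pos'],s['force'],s['moment'],s['grip_width'],s['time_s'])
for n in ('top','scene'):
    f=robot.grab_frame(n); save(f,n+'9.png')
    for t in ['scoop','scoop_lip','jug','funnel_rim','knob','chunk0','loaf_mould','egg_separator','glass_bowl','ramekin','cake_ring','extract_jar']:
        r=robot.landmark_of(f,t); print(n,t,[(np.round(x['at'],1).tolist(),round(x['p'],2)) for x in r[:2]])
E
```

```text
[549.86  65.3   83.59] [-5.61 -1.3  15.6 ] [-0.2   1.29 -0.01] 10.463663934921485 30.15
top scoop [([501.0, -280.6, 1.7], 0.6)]
top scoop_lip [([364.0, -210.8, -2.3], 0.67), ([487.8, -233.2, 8.0], 0.58)]
top jug [([622.4, 273.9, 46.0], 0.82)]
top funnel_rim [([620.5, 273.9, 186.8], 0.61)]
top knob []
top chunk0 [([616.8, 283.9, 89.8], 0.63), ([383.6, 400.2, -1.6], 0.44)]
top loaf_mould [([761.5, -206.8, -0.5], 0.8)]
top egg_separator [([363.2, -212.8, -1.0], 0.64)]
top glass_bowl [([369.0, -437.9, -4.3], 0.62)]
top ramekin [([381.6, 402.2, -3.2], 0.75)]
top cake_ring [([483.3, 523.9, -1.3], 0.82), ([382.0, 400.2, -0.1], 0.51)]
top extract_jar [([595.4, 526.9, -3.7], 0.79)]
scene scoop [([502.7, -280.1, -5.1], 0.85)]
scene scoop_lip [([479.6, -239.4, -1.3], 0.68)]
scene jug [([616.1, 271.9, 46.0], 0.72), ([622.4, 271.4, 182.2], 0.53)]
scene funnel_rim [([616.9, 270.9, 184.9], 0.72)]
scene knob [([552.8, 65.4, 45.4], 0.65), ([608.8, 190.2, -0.5], 0.24)]
scene chunk0 []
scene loaf_mould [([759.6, -211.0, -2.1], 0.83), ([502.4, -280.6, -4.2], 0.71)]
scene egg_separator [([357.6, -214.3, -0.1], 0.81), ([368.5, -437.6, 1.6], 0.42)]
scene glass_bowl [([363.7, -436.7, 1.2], 0.68)]
scene ramekin [([376.6, 404.2, 0.5], 0.81)]
scene cake_ring [([491.3, 526.3, 0.9], 0.56)]
scene extract_jar [([594.0, 522.1, -5.0], 0.89), ([619.4, 272.6, 185.4], 0.58)]
```

View pics/scene9.png

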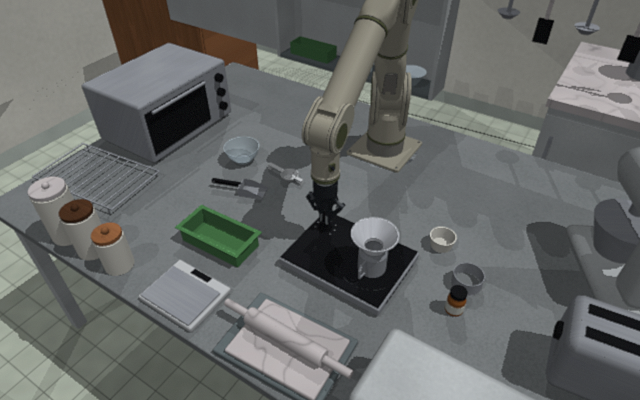

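The last scene view shows the scoop level on the worktop at about (225,183), the jug and funnel in place at (373,245), nothing else disturbed, and the gripper holding the knob on the shaft at (325,225). I'm handing in.

```bash
python3 -c "
from rig import robot
print(robot.sign_off())"
```

```text
the job is handed in; nothing more can be done
None
```

The job is handed in at about 31–32 s of the 72 s allowed. The chocolate is in the jug, the scoop is back on the worktop, and the arm is holding the knob pressed in.

- **Chunks:** I tipped the scoop to about 38° over the funnel, and the wrist camera then showed it empty. The top camera's depth put the chunks seen through the spout 28 mm or more below the neck. Nothing was left on the cone. The chunks overlap, so I could not count four one by one.
- **Scoop:** It stands level about 10 mm from where it started.
- **Knob:** I matched it to the shaft's flat, measured at 183.8°. It slid on with no force until home, then the force rose as the spring's should. It stopped at about 4 mm of travel and is held there with 15.6 N of downward push, against the spring's 7.8 N. There is also a side load of about 6 N. The scene camera puts the knob's underside at about 45 mm, where it should be when pressed in.
- **Other things:** The jug and bystanders read within a few mm of where they began, which is within the networks' error.

Some network readings were wrong: a few stray chunk and scoop-lip detections, and the top view missed the knob. I judged those against the pictures.

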